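Let one label reel out of the gravity dispenser into its catch tray

ROBOT

A 6-joint arm with a two-finger parallel gripper is mounted at the origin on the work surface. World frame = base frame: x ahead of the robot, y to its left, z up, the work surface at z = 0. Lengths are in m, angles in rad, forces in N, time in s.
With the tool pointing down it reaches from about 0.35 to 0.85 m from the base axis. Payload 8.1 kg.
Tool frame: the origin (TCP) lies midway between the tips of the shut fingers; the grasp point (between the pads) lies 19 mm behind it; z points along the fingers, y is the direction in which the jaws open and shut (so a half turn about z gives the same grasp; the last joint's range is limited). The gripper opens to 93 mm and grips with 3 to 60 N. Pads are 15 mm wide; open, the fingers measure 128 mm over their backs; the gripper's body (75 mm by 188 mm) begins 65 mm behind the grasp point.
Start: joints at [-1.293, 0.13, 1.488, -0, 1.523, -0.085], TCP at [0.213, -0.561, 0.219] pointing down, gripper open.
Joint ranges: [-2.96, 2.96], [-0.89, 2.26], [0.02, 2.5], [-1.34, 4.48], [0, 2.73], [-2.66, 2.66]. Speed limits (rad/s): [2.39, 2.39, 2.79, 3.14, 3.14, 3.14].

INTERFACE

Orientations are given as a rotation vector (axis times angle).
In Python, from plant import robot gives the robot as it stands. The module is installed in compiled form; this text tells all that it offers.
- The arm moves only by the shell command python3 -m pendant 'ROWS' [FORCE]. ROWS is JSON, a list of rows, each an object with "translation": the shift along the tool's x, y, z in mm, a list of three; "twist": the turn, a rotation vector about the tool's x, y, z in rad, a list of three; "grip": the opening, from -1 (shut) to 1 (fully open). A call has exactly 10 rows; each row shifts and turns the pose as measured when the row begins, along the tool's axes as they then stand; what a row does not reach is not made up. A row lasts 1/10 s, in which the tool goes at most 50 mm and 8.59 degrees, less where a joint would pass 70% of its speed; a pose out of reach is approached as far as the arm can. A call is refused whole if a number of a shift passes 50 or a number of a turn 0.15, either way. A call with a gripper value outside its range is refused whole. The fingers move at their own pace and stop on an object; FORCE is the grip in N (left out, the last holds). Time passes only in rows, so rows that do not move let the fingers close, or fill a call up. It gives the time, the measured TCP pose, the force and the opening at its end, in the units of the state.
- robot.read_state(): the state, without advancing time (a new reading comes with each control period).
- robot.read_camera(name): name is "side" or "top" or "wrist"; returns (picture, depth): 400x640x3 uint8, red, green, blue; 400x640 float32, m along the optical axis (not along the pixel's ray), 0 where there is no reading.
- robot.camera_info(name): a dict with "vertical_fov" (degrees; the focal length in pixels is half the picture's height over the tangent of half this angle, whatever the lens; pixels are square), "cx", "cy" (the principal point, pixels), "cam_to_world" (4x4, takes a point from camera to world coordinates). Camera axes: x right, y up, looking along -z (the intrinsics and any distortion apply to the point x, -y, -z); pixel columns grow to the right and rows downward; lengths in m; the calibration is good to about 2 mm. A picture is of the moment at which its call begins: read the wrist's pose just before it. camera_info takes no time and is no camera call; for the wrist camera it gives the pose at the moment of the call.
- robot.close_job(): hands the job in, once; it reports no verdict.
The state is a dict: "t": time; "q": joint angles; "dq": joint speeds; "joint_torque": joint torques, N m; "tool_pos": TCP position; "orientation": TCP orientation; "force": force on the tool from outside, world axes, zero at the start; "wrist_torque": the same for the moment, N m; "opening": finger opening in m.
Only numpy, scipy, OpenCV 4.12 (cv2) and the standard library are available. Lean on these libraries where they do the work, as an engineer would, in place of code of your own. Each camera call takes 0.05 s, during which the arm holds its last target. There are 200 camera calls.

TASK

Get one label reel out of the gravity dispenser: push the catch tray along its guides until it is fully home under the mouth of the lane, then press the dispenser's hand lever down so that its gate lifts and the front reel rolls into the tray, and let the lever come back up so that the next reel stops behind the gate. Release only that one reel and finish with the tray still home and the lever up. Do not touch the reels or lift the tray, and leave everything else on the bench where it is.

Things in the scene. Friction and masses are not known exactly. Their poses are not given: they have to be found in the camera images.
- dispenser: Fixed grey steel gravity dispenser: an open lane, 56 mm wide, sloping down 12.6 degrees towards its -y, four reels queued in it. Origin on the bench under the lane's centre line at the gate end; z up. The lane runs from y = +0.25 (closed, 160 mm above the bench) to its open mouth at y = -0.04. The lever's yoke straddles it near y = +0.02, top 143 mm above the bench. Foot plate 120 mm wide.
- mouth (a point): Middle of the lane floor's lower edge, the open mouth, 41 mm above the bench. Under it two guide rails, 12 mm high, 98 mm apart inside, run along the dispenser's y from y = -0.16 to a stop at y = +0.020 for the tray.
- rocker (a joint): Rocking lever, rad: 0 = at rest (pad up, gate down), 0.52 = fully down on its stop. Pivot across the lane at y = 0.013, z = 0.094 of the dispenser. From about 0.37 the gate is clear and the front reel rolls out by itself, while a second blade on the lever holds the next one back. A spring returns it (about 2 N at the pad at first, 4 N fully down); the next reel then rolls up to the gate.
- pad (a point): Centre of the upper face of the lever's black press pad (40 mm along x, 34 mm along y), beside the lane on the dispenser's -x side: x = -0.060. In the dispenser's frame y = 0.068, z = 0.134 at rest (its +y edge tilted up 0.48 rad); it goes nearly straight down to y = 0.081, z = 0.101, level, when fully pressed. Nothing but bench and foot plate is below it.
- gate (a point): Middle of the lower edge of the gate blade, a 22 mm wide steel tongue on the lever's other end that hangs in front of the front reel's core; it rises 12 mm when the lever is fully pressed.
- tray: Loose aluminium catch tray, open on top, 94 mm wide (x), 150 mm long (y), 32 mm high, walls 3 mm, 0.2 to 0.4 kg. Origin under its centre; axes as the dispenser's. It stands on the bench between the guides (2 mm play a side), pulled out 60 to 120 mm to the dispenser's -y. Fully home it touches the stop, its origin at y = -0.055 of the dispenser. It slides with 1 to 3 N.
- tray_end (a point): Middle of the outer face of the tray's -y end wall (the end away from the dispenser), 16 mm above the bench: push here, towards the dispenser's +y.
- reel1: The front reel, the one to be let out: a label reel with two black flanges 60 mm in diameter and a white wound core 28 mm in diameter, 44 mm wide, about 0.09 kg, waiting behind the gate. Origin at its centre; x is its axle. It comes to rest standing on its rims in the tray, its centre 33 mm above the bench.
- reel2: The next reel in the lane, just like the first; it must end behind the gate, where the first one began.
- reel3: The third reel in the lane, likewise.
- reel4: The fourth and last reel in the lane, likewise.
- screwdriver: Bystander, not to be moved: screwdriver about 200 mm long lying on the bench beside the tray, origin under its middle.
- mug: Bystander, not to be moved: white mug, 80 mm across and 95 mm high, origin under its centre.
- tape: Bystander, not to be moved: roll of black tape lying flat, 80 mm across, 19 mm high, origin under its centre.
- carton: Bystander, not to be moved: small closed cardboard box, 60 x 90 x 40 mm, origin under its centre.
- tester: Bystander, not to be moved: grey hand-held tester lying flat, 75 x 150 x 32 mm, origin under its centre.
- labeller: Bystander, not to be moved: black label printer lying flat, 90 x 170 x 45 mm, origin under its centre.
Not all that is in view belongs to the job. What is shaped like the reel2 but blue, pink or purple is not meant.

How it is judged:
By the outcome, as a careful person would: the job done as asked, in the order asked, and still so for the second after the job is handed in, with the robot touching nothing.
It also fails if it takes over 48 s, if anything falls off the work surface, if the arm or the gripper's body presses on something with over 40 N, if the wrist force passes 120 N, or if a joint passes its speed limit or range.

## Working session

There is one attempt and no reset: what is moved stays moved. The work goes in short steps, Python scripts to look and compute and a shell command to move; the robot and the scene stay as the last step left them, time stands still between calls to the robot, and variables do not carry over. Pictures are saved under pics/ and viewed, about 8 in all and at most 12, crops included, and the job is handed in when it is done.

```bash
mkdir -p pics
cat > h.py <<'E'
import numpy as np,cv2
from plant import robot
from scipy.spatial.transform import Rotation as R
def K(i):
    f=200/np.tan(np.radians(i['vertical_fov'])/2); return f,i['cx'],i['cy']
def cloud(name,info=None):
    i=info or robot.camera_info(name); im,d=robot.read_camera(name); f,cx,cy=K(i)
    v,u=np.mgrid[0:400,0:640]
    P=np.stack([(u-cx)/f*d,-(v-cy)/f*d,-d,np.ones_like(d)],-1)@np.array(i['cam_to_world']).T
    return im,d,P[...,:3]
E
python3 - <<'E'
from h import *
s=robot.read_state();print(s)
for n in ['top','side','wrist']:
    print(n,{k:(np.round(v,3).tolist() if k=='cam_to_world' else v) for k,v in robot.camera_info(n).items()})
    im,d,P=cloud(n); cv2.imwrite(f'pics/{n}0.png',im[...,::-1]); np.savez(f'{n}0.npz',im=im,d=d,P=P)
E
```

```text
{'t': 0.0, 'q': array([-1.29338132e+00,  1.31157154e-01,  1.48928273e+00, -3.55323368e-05,
        1.52299268e+00, -8.54182498e-02]), 'dq': array([ 0.00013637,  0.0003117 ,  0.00151991,  0.0009687 , -0.00023456,
        0.00021124]), 'joint_torque': array([-3.72037484e-04, -5.59848726e+01, -4.91762638e+01,  7.67915184e-02,
        3.59352725e-02, -1.54548229e-04]), 'tool_pos': array([ 0.21279548, -0.56038543,  0.21758795]), 'orientation': array([-3.08823770e+00, -5.66488839e-01,  3.32319861e-04]), 'force': array([ 0.11990965, -0.50340775,  0.66026392]), 'wrist_torque': array([-0.01232195, -0.00134259,  0.01830707]), 'opening': 0.09314897533170739}
top {'vertical_fov': 53.79148644014719, 'cx': 322.23366258838763, 'cy': 198.29028607808638, 'cam_to_world': [[0.024, 0.98, -0.196, 0.316], [-1.0, 0.024, -0.005, -0.005], [-0.0, 0.196, 0.981, 1.264], [0.0, 0.0, 0.0, 1.0]]}
side {'vertical_fov': 54.40648601879006, 'cx': 316.2508989116337, 'cy': 197.6089934697531, 'cam_to_world': [[-0.995, 0.081, -0.062, 0.512], [-0.101, -0.757, 0.646, 0.632], [0.005, 0.649, 0.761, 0.869], [0.0, 0.0, 0.0, 1.0]]}
wrist {'vertical_fov': 67.84879992140515, 'cx': 322.4478836615513, 'cy': 197.2850978501605, 'cam_to_world': [[0.354, 0.903, 0.243, 0.281], [-0.935, 0.342, 0.092, -0.536], [-0.0, -0.26, 0.966, 0.384], [0.0, 0.0, 0.0, 1.0]]}
```

View pics/top0.png

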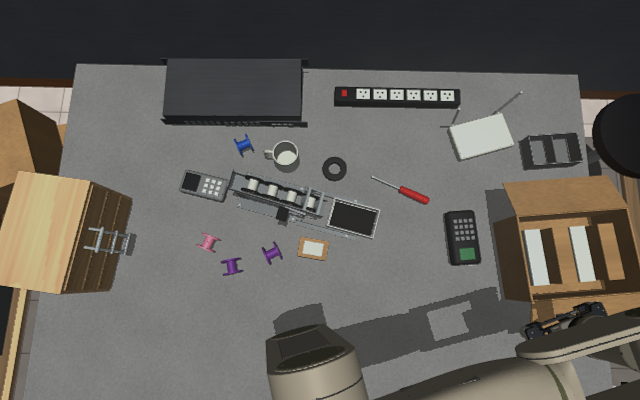

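View pics/side0.png

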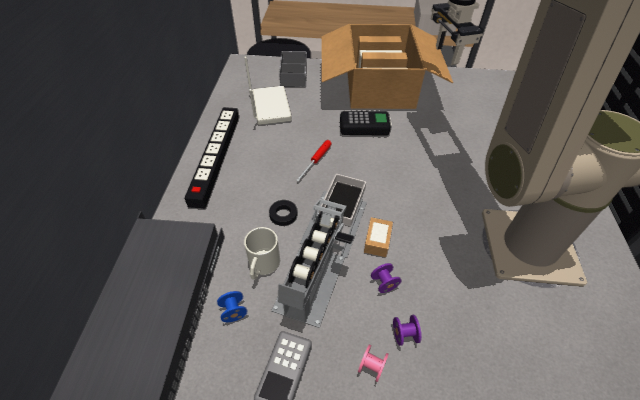

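Run:
```python
from h import *
t=np.load('top0.npz');P=t['P'];im=t['im'].astype(int)
print('bench z',[np.round(P[v,u],3) for v,u in [(250,380),(170,380),(300,150)]])
m=np.zeros((400,640),bool);m[190:245,322:390]=1
z=P[...,2]
q=P[m&(z>.024)&(z<.045)]
r=cv2.minAreaRect((q[:,:2]*1000).astype(np.float32));print('tray rim',len(q),r,cv2.boxPoints(r).round(1).tolist(),np.median(q[:,2]))
# white reel cores
w=(im.min(2)>170);w[:170]=0;w[215:]=0;w[:,:235]=0;w[:,325:]=0
n,l,st,c=cv2.connectedComponentsWithStats(w.astype(np.uint8))
for k in range(1,n):
    if st[k,4]>20: print('core',c[k].round(),st[k,4],np.median(P[l==k],0).round(4))
# black pad
b=(im.max(2)<45);b[:205]=0;b[226:]=0;b[:,:270]=0;b[:,295:]=0
n,l,st,c=cv2.connectedComponentsWithStats(b.astype(np.uint8))
for k in range(1,n):
    if st[k,4]>20: 
        p=P[l==k];print('pad',c[k].round(),st[k],np.median(p,0).round(4),p.min(0).round(3),p.max(0).round(3))
a=im[160:260,170:400].astype(np.uint8);s=np.load('side0.npz')['im'][170:330,250:410]
cv2.imwrite('pics/c1.png',cv2.resize(a,None,fx=3.4,fy=3.4,interpolation=2)[...,::-1])
cv2.imwrite('pics/c2.png',cv2.resize(s,None,fx=3.6,fy=3.6,interpolation=2)[...,::-1])
```

```text
bench z [array([ 0.406, -0.187,  0.001]), array([ 0.316, -0.005,  1.264]), array([0.234, 0.528, 0.001])]
tray rim 244 ((492.9908447265625, -90.38923645019531), (147.52719116210938, 180.51377868652344), 1.3991405963897705) [[417.0, -2.0], [421.5, -182.39999389648438], [568.9000244140625, -178.8000030517578], [564.5, 1.600000023841858]] 0.03187717517751343
core [252. 184.] 51 [0.5807 0.2084 0.1342]
core [271. 190.] 52 [0.5671 0.1516 0.1206]
core [291. 196.] 49 [0.5529 0.0946 0.1071]
core [310. 202.] 42 [0.5385 0.0372 0.0944]
pad [282. 213.] [276 206  13  15 129] [0.4951 0.1158 0.1347] [ 0.316 -0.005  0.123] [0.516 0.132 1.264]
```

View pics/c1.png

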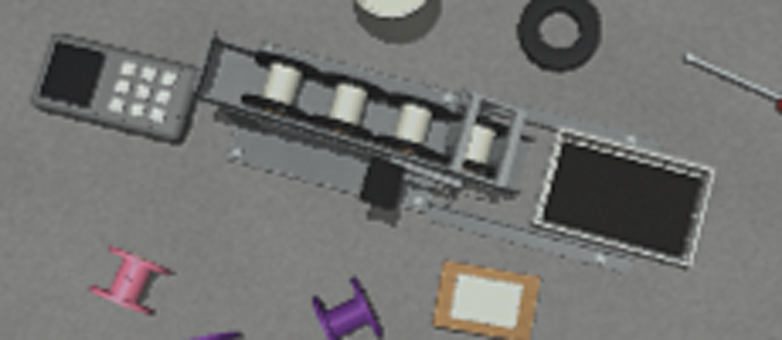

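View pics/c2.png

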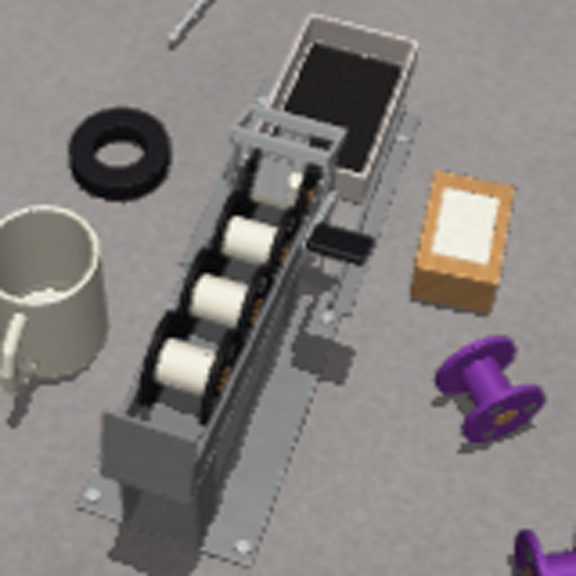

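Top view: tray corners are roughly at (335,198), (380,209), (373,238), (327,226). The queued white-cored reels are at (310,202), (291,196), (271,190) and (252,184), and the black press pad is at (282,213). The blue, pink and purple reels lie loose on the bench, so they're decoys and not meant. The crops confirm this. Next I'll compute the frame and targets.

```bash
cat >> h.py <<'E'
def ray(name,u,v,z,i=None):
    i=i or robot.camera_info(name); f,cx,cy=K(i); T=np.array(i['cam_to_world'])
    d=T[:3,:3]@np.array([(u-cx)/f,-(v-cy)/f,-1]); return T[:3,3]+d*(z-T[2,3])/d[2]
yaw=-0.2417; ey=np.array([-np.sin(yaw),np.cos(yaw)]); ex=np.array([np.cos(yaw),np.sin(yaw)])
O=np.array([.5371,.0354])
def W(x,y): return O+x*ex+y*ey
def D(p): p=np.asarray(p)[:2]-O; return np.array([p@ex,p@ey])
def togo(xy,z,heading=np.pi/2+yaw):
    s=robot.read_state(); Rm=R.from_rotvec(s['orientation']).as_matrix()
    d=np.array([*xy,z])-s['tool_pos']; Rt=np.array([[np.cos(heading),np.sin(heading),0],[np.sin(heading),-np.cos(heading),0],[0,0,-1.]])
    print('t',round(s['t'],2),'tcp',s['tool_pos'].round(4),'disp',D(s['tool_pos']).round(4),'F',s['force'].round(1),'open',round(s['opening'],3))
    print('shift tool mm',(Rm.T@d*1000).round(1),'final-axes mm',(Rt.T@d*1000).round(1),'twist',R.from_matrix(Rm.T@Rt).as_rotvec().round(3))
E
python3 - <<'E'
from h import *
c=[ray('top',u,v,.032)[:2] for u,v in [(335.3,198.2),(380,209.4),(373.5,238),(327.4,225.6)]]
for p in c: print(p.round(4),D(p).round(4))
t=np.load('top0.npz');P=t['P'];z=P[...,2]
q=P[190:245,322:390].reshape(-1,3); q=q[(q[:,2]>.027)&(q[:,2]<.036)]
dd=np.array([D(p) for p in q]); k=(abs(dd[:,0])<.06)&(dd[:,1]>-.3)&(dd[:,1]<-.06); dd=dd[k]
print('rim',len(dd),np.percentile(dd,[1,5,50,95,99],axis=0).round(4))
# lane/yoke check: points z>.1
m=(z>.137)&(z<.15); q=P[m]; dd=np.array([D(p) for p in q]); k=(abs(dd[:,0])<.06)&(dd[:,1]>-.03)&(dd[:,1]<.05); print('yoke',k.sum(),dd[k].mean(0),dd[k].min(0),dd[k].max(0))
togo(W(0,-.30),.12)
E
```

```text
[ 0.5643 -0.0408] [ 0.0446 -0.0674]
[ 0.5315 -0.183 ] [ 0.0469 -0.2134]
[ 0.4404 -0.1623] [-0.0466 -0.2151]
[ 0.4759 -0.0175] [-0.0468 -0.066 ]
rim 161 [[-0.047  -0.2129]
 [-0.0464 -0.2123]
 [ 0.0043 -0.1448]
 [ 0.047  -0.0643]
 [ 0.0473 -0.0635]]
yoke 77 [-0.00059058  0.01017432] [-0.03526786  0.00037737] [0.03428042 0.01855395]
t 0.15 tcp [ 0.2128 -0.5605  0.2178] disp [-0.1722 -0.6562] F [-0.5 -0.4  0.3] open 0.093
shift tool mm [ 344.1 -195.1   98.1] final-axes mm [356.2 172.2  97.8] twist [-0.001 -0.001 -0.966]
```

```bash
python3 -m pendant '[{"translation":[35,-20,0],"twist":[0,0,0],"grip":-1},{"translation":[35,-20,0],"twist":[0,0,0],"grip":-1},{"translation":[35,-20,0],"twist":[0,0,0],"grip":-1},{"translation":[35,-20,0],"twist":[0,0,0],"grip":-1},{"translation":[35,-20,0],"twist":[0,0,0],"grip":-1},{"translation":[35,-20,0],"twist":[0,0,0],"grip":-1},{"translation":[35,-20,0],"twist":[0,0,0],"grip":-1},{"translation":[35,-20,0],"twist":[0,0,0],"grip":-1},{"translation":[35,-20,0],"twist":[0,0,0],"grip":-1},{"translation":[30,-15,0],"twist":[0,0,0],"grip":-1}]' 20
python3 -m pendant '[{"translation":[0,0,0],"twist":[0,0,-0.138],"grip":-1},{"translation":[0,0,0],"twist":[0,0,-0.138],"grip":-1},{"translation":[0,0,0],"twist":[0,0,-0.138],"grip":-1},{"translation":[0,0,0],"twist":[0,0,-0.138],"grip":-1},{"translation":[0,0,0],"twist":[0,0,-0.138],"grip":-1},{"translation":[0,0,0],"twist":[0,0,-0.138],"grip":-1},{"translation":[0,0,0],"twist":[0,0,-0.138],"grip":-1},{"translation":[0,0,0],"twist":[0,0,0],"grip":-1},{"translation":[0,0,0],"twist":[0,0,0],"grip":-1},{"translation":[0,0,0],"twist":[0,0,0],"grip":-1}]'
python3 - <<'E'
from h import *
togo(W(0,-.26),.02)
i=robot.camera_info('wrist')
im,d,P=cloud('wrist',i);cv2.imwrite('pics/w1.png',im[...,::-1]);np.savez('w1.npz',im=im,d=d,P=P)
E
```

```text
t: 1.15
tool_pos: [0.4709, -0.2465, 0.2143]
orientation: [-3.087, -0.552, 0.004]
force: [-0.0, -1.0, -0.3]
opening: 0.0176
t: 2.15
tool_pos: [0.4728, -0.2396, 0.2109]
orientation: [-2.435, -1.965, 0.001]
force: [0.6, 0.2, 0.7]
opening: 0.0006
t 2.15 tcp [ 0.4728 -0.2396  0.2109] disp [ 0.0033 -0.2824] F [0.6 0.2 0.7] open 0.001
shift tool mm [ 21.   -0.8 191.1] final-axes mm [ 22.4  -3.3 190.9] twist [-0.01  -0.007  0.029]
```

View pics/w1.png

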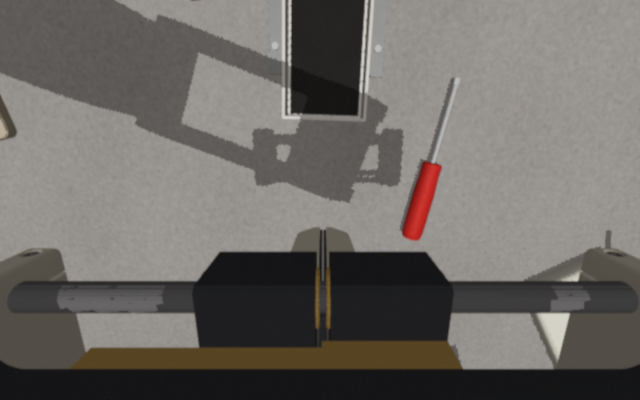

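Wrist view: the tray's outer end wall is at about (325,118), the screwdriver at (430,170) clear of the shut fingers at (322,240). Next I'll descend behind the tray end.

```bash
python3 -m pendant '[{"translation":[0,-3,25],"twist":[-0.01,-0.007,0.029],"grip":-1},{"translation":[0,0,25],"twist":[0,0,0],"grip":-1},{"translation":[0,0,25],"twist":[0,0,0],"grip":-1},{"translation":[0,0,25],"twist":[0,0,0],"grip":-1},{"translation":[0,0,25],"twist":[0,0,0],"grip":-1},{"translation":[0,0,25],"twist":[0,0,0],"grip":-1},{"translation":[0,0,20],"twist":[0,0,0],"grip":-1},{"translation":[0,0,10],"twist":[0,0,0],"grip":-1},{"translation":[0,0,0],"twist":[0,0,0],"grip":-1},{"translation":[0,0,0],"twist":[0,0,0],"grip":-1}]'
python3 -c "
from h import *
togo(W(0,-.224),.012)"
```

```text
t: 3.2
tool_pos: [0.4716, -0.2401, 0.0273]
orientation: [2.489, 1.909, 0.004]
force: [0.7, -0.7, 0.5]
opening: 0.0004
t 3.2 tcp [ 0.4716 -0.2401  0.0273] disp [ 0.0024 -0.2832] F [ 0.7 -0.7  0.5] open 0.0
shift tool mm [59.1 -3.7 15.2] final-axes mm [59.2 -2.4 15.3] twist [ 0.006  0.002 -0.021]
```

```bash
python3 -m pendant '[{"translation":[5,-3,8],"twist":[0.006,0.002,-0.021],"grip":-1},{"translation":[10,0,6],"twist":[0,0,0],"grip":-1},{"translation":[10,0,0],"twist":[0,0,0],"grip":-1},{"translation":[10,0,0],"twist":[0,0,0],"grip":-1},{"translation":[8,0,0],"twist":[0,0,0],"grip":-1},{"translation":[5,0,0],"twist":[0,0,0],"grip":-1},{"translation":[5,0,0],"twist":[0,0,0],"grip":-1},{"translation":[5,0,0],"twist":[0,0,0],"grip":-1},{"translation":[5,0,0],"twist":[0,0,0],"grip":-1},{"translation":[5,0,0],"twist":[0,0,0],"grip":-1}]'
python3 -c "
from h import *
togo(W(0,-.14),.012)"
```

```text
t: 4.2
tool_pos: [0.4893, -0.169, 0.0166]
orientation: [2.466, 1.936, 0.004]
force: [0.3, -1.5, 0.3]
opening: 0.0007
t 4.2 tcp [ 0.4893 -0.169   0.0166] disp [ 0.0025 -0.2099] F [ 0.3 -1.5  0.3] open 0.001
shift tool mm [69.9 -2.4  4.4] final-axes mm [69.9 -2.5  4.6] twist [0.006 0.002 0.002]
```

```bash
python3 -m pendant '[{"translation":[6,-1,1],"twist":[0,0,0],"grip":-1},{"translation":[6,-1,1],"twist":[0,0,0],"grip":-1},{"translation":[6,0,1],"twist":[0,0,0],"grip":-1},{"translation":[6,0,0],"twist":[0,0,0],"grip":-1},{"translation":[6,0,0],"twist":[0,0,0],"grip":-1},{"translation":[6,0,0],"twist":[0,0,0],"grip":-1},{"translation":[6,0,0],"twist":[0,0,0],"grip":-1},{"translation":[5,0,0],"twist":[0,0,0],"grip":-1},{"translation":[4,0,0],"twist":[0,0,0],"grip":-1},{"translation":[4,0,0],"twist":[0,0,0],"grip":-1}]'
python3 -c "
from h import *
togo(W(0,-.14),.012)"
```

```text
t: 5.2
tool_pos: [0.502, -0.1113, 0.0139]
orientation: [2.465, 1.935, 0.004]
force: [-0.8, -2.1, 0.6]
opening: 0.0003
t 5.2 tcp [ 0.502  -0.1113  0.0139] disp [ 0.001  -0.1508] F [-0.8 -2.1  0.6] open 0.0
shift tool mm [10.8 -1.   1.9] final-axes mm [10.8 -1.   1.9] twist [0.008 0.003 0.002]
```

```bash
python3 -m pendant '[{"translation":[3,0,0],"twist":[0,0,0],"grip":-1},{"translation":[2,0,0],"twist":[0,0,0],"grip":-1},{"translation":[2,0,0],"twist":[0,0,0],"grip":-1},{"translation":[2,0,0],"twist":[0,0,0],"grip":-1},{"translation":[2,0,0],"twist":[0,0,0],"grip":-1},{"translation":[1,0,0],"twist":[0,0,0],"grip":-1},{"translation":[1,0,0],"twist":[0,0,0],"grip":-1},{"translation":[1,0,0],"twist":[0,0,0],"grip":-1},{"translation":[1,0,0],"twist":[0,0,0],"grip":-1},{"translation":[1,0,0],"twist":[0,0,0],"grip":-1}]'
python3 -c "
from h import *
togo(W(0,-.14),.012)"
```

```text
t: 6.2
tool_pos: [0.5046, -0.1009, 0.014]
orientation: [2.461, 1.93, -0.01]
force: [-1.8, -6.7, 1.3]
opening: 0.0006
t 6.2 tcp [ 0.5046 -0.1009  0.014 ] disp [ 0.0011 -0.1402] F [-1.8 -6.7  1.3] open 0.001
shift tool mm [ 0.2 -1.1  2. ] final-axes mm [ 0.2 -1.1  2. ] twist [0.007 0.014 0.001]
```

```bash
python3 -m pendant '[{"translation":[2,0,0],"twist":[0,0,0],"grip":-1},{"translation":[2,0,0],"twist":[0,0,0],"grip":-1},{"translation":[2,0,0],"twist":[0,0,0],"grip":-1},{"translation":[2,0,0],"twist":[0,0,0],"grip":-1},{"translation":[2,0,0],"twist":[0,0,0],"grip":-1},{"translation":[2,0,0],"twist":[0,0,0],"grip":-1},{"translation":[2,0,0],"twist":[0,0,0],"grip":-1},{"translation":[2,0,0],"twist":[0,0,0],"grip":-1},{"translation":[2,0,0],"twist":[0,0,0],"grip":-1},{"translation":[2,0,0],"twist":[0,0,0],"grip":-1}]'
python3 -c "
from h import *
togo(W(0,-.18),.012)"
```

```text
t: 7.2
tool_pos: [0.5044, -0.1013, 0.0143]
orientation: [2.449, 1.915, -0.052]
force: [-3.7, -11.6, 2.3]
opening: 0.0005
t 7.2 tcp [ 0.5044 -0.1013  0.0143] disp [ 0.001  -0.1406] F [ -3.7 -11.6   2.3] open 0.001
shift tool mm [-39.3  -0.9   4.1] final-axes mm [-39.4  -1.    2.3] twist [ 0.005  0.046 -0.002]
```

The tray is hard against the stop: 12 N and no more travel. Next I'll back off and rise.

```bash
python3 -m pendant '[{"translation":[-5,0,0],"twist":[0,0.02,0],"grip":-1},{"translation":[-10,0,0],"twist":[0,0.02,0],"grip":-1},{"translation":[-15,0,0],"twist":[0,0,0],"grip":-1},{"translation":[-10,0,-10],"twist":[0,0,0],"grip":-1},{"translation":[0,0,-30],"twist":[0,0,0],"grip":-1},{"translation":[0,0,-35],"twist":[0,0,0],"grip":-1},{"translation":[0,0,-35],"twist":[0,0,0],"grip":-1},{"translation":[0,0,-35],"twist":[0,0,0],"grip":-1},{"translation":[0,0,-35],"twist":[0,0,0],"grip":-1},{"translation":[0,0,-35],"twist":[0,0,0],"grip":-1}]'
python3 - <<'E'
from h import *
im,d,P=cloud('top')
q=P.reshape(-1,3); q=q[(q[:,2]>.027)&(q[:,2]<.036)]
dd=(q[:,:2]-O)@np.c_[ex,ey]; k=(abs(dd[:,0])<.055)&(dd[:,1]>-.3)&(dd[:,1]<-.07); dd=dd[k]
print('rim',len(dd),np.percentile(dd,[1,5,50,95,99],axis=0).round(4) if len(dd) else '')
cv2.imwrite('pics/t2.png',cv2.resize(im[150:280,200:420],None,fx=3.4,fy=3.4)[...,::-1])
togo(W(-.06,-.1),.21); togo(W(-.06,.07),.21)
E
```

```text
t: 8.2
tool_pos: [0.4883, -0.1372, 0.2331]
orientation: [-2.47, -1.928, 0.009]
force: [0.5, -0.4, -0.2]
opening: 0.0003
rim 30 [[-0.0484 -0.1149]
 [-0.0482 -0.1113]
 [ 0.0424 -0.0903]
 [ 0.0456 -0.0721]
 [ 0.0458 -0.0705]]
t 8.25 tcp [ 0.491  -0.1382  0.2405] disp [-0.0032 -0.1796] F [ 1.2 -0.1  6.2] open 0.001
shift tool mm [ 79.4 -57.1  30.5] final-axes mm [ 79.6 -56.8  30.5] twist [-0.001  0.001 -0.004]
t 8.25 tcp [ 0.491  -0.1382  0.2405] disp [-0.0032 -0.1796] F [ 1.2 -0.1  6.2] open 0.001
shift tool mm [249.4 -57.7  30.4] final-axes mm [249.6 -56.8  30.5] twist [-0.001  0.001 -0.004]
```

```bash
python3 -m pendant '[{"translation":[20,-6,0],"twist":[0,0,0],"grip":-1},{"translation":[20,-7,0],"twist":[0,0,0],"grip":-1},{"translation":[20,-7,0],"twist":[0,0,0],"grip":-1},{"translation":[20,-7,0],"twist":[0,0,0],"grip":-1},{"translation":[20,-7,0],"twist":[0,0,0],"grip":-1},{"translation":[20,-7,0],"twist":[0,0,0],"grip":-1},{"translation":[20,-7,0],"twist":[0,0,0],"grip":-1},{"translation":[20,-7,0],"twist":[0,0,0],"grip":-1},{"translation":[10,-3,0],"twist":[0,0,0],"grip":-1},{"translation":[0,0,0],"twist":[0,0,0],"grip":-1}]'
python3 - <<'E'
from h import *
togo(W(-.06,.07),.15)
i=robot.camera_info('wrist')
im,d,P=cloud('wrist',i);cv2.imwrite('pics/w2.png',im[...,::-1]);np.savez('w2.npz',im=im,d=d,P=P)
b=(im.max(2)<50)&(P[...,2]>.115)&(P[...,2]<.15)
q=P[b]; dd=(q[:,:2]-O)@np.c_[ex,ey]; k=(dd[:,0]<-.036)&(dd[:,0]>-.09)&(dd[:,1]>.03)&(dd[:,1]<.11)
print('pad',k.sum(),np.percentile(dd[k],[1,50,99],axis=0).round(4),np.percentile(q[k][:,2],[1,50,99]).round(4))
v,u=np.nonzero(b); print(u[k].mean(),v[k].mean())
E
```

```text
t: 9.25
tool_pos: [0.4768, 0.0483, 0.25]
orientation: [2.472, 1.927, 0.014]
force: [-0.9, -0.6, 0.9]
opening: 0.0005
t 9.25 tcp [0.4768 0.0483 0.25  ] disp [-0.0616 -0.0019] F [-0.9 -0.6  0.9] open 0.0
shift tool mm [7.170e+01 1.000e-01 1.002e+02] final-axes mm [ 71.9   1.6 100. ] twist [ 0.012 -0.002 -0.005]
pad 1373 [[-0.0766  0.0544]
 [-0.0579  0.0692]
 [-0.0391  0.0828]] [0.1274 0.1357 0.1419]
322.97523670793885 117.75600873998543
```

View pics/w2.png

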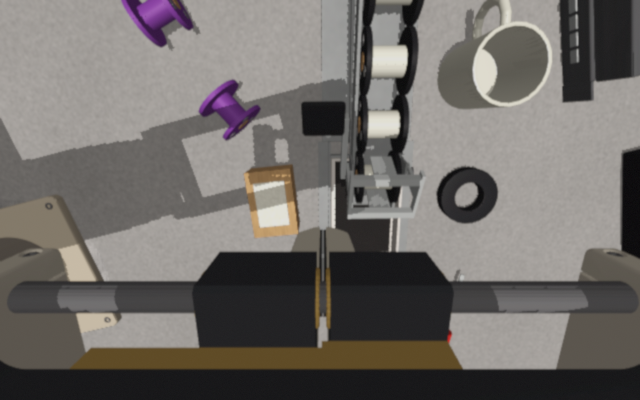

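View pics/t2.png

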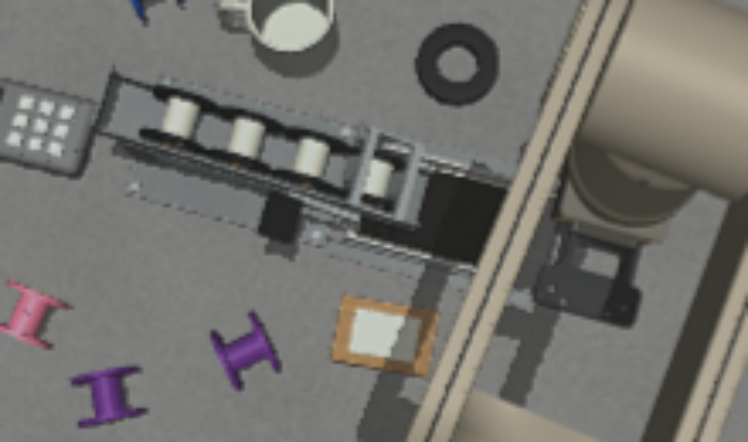

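Wrist view: the pad is at (323,118), measured at dispenser (-0.058, 0.069, 0.136), which matches the description. The tray sits under the mouth and the yoke is intact. Next I'll move above the pad.

```bash
python3 -m pendant '[{"translation":[15,1,0],"twist":[0.012,-0.002,-0.005],"grip":-1},{"translation":[20,1,0],"twist":[0,0,0],"grip":-1},{"translation":[20,0,0],"twist":[0,0,0],"grip":-1},{"translation":[16,0,5],"twist":[0,0,0],"grip":-1},{"translation":[4,0,20],"twist":[0,0,0],"grip":-1},{"translation":[0,0,20],"twist":[0,0,0],"grip":-1},{"translation":[0,0,20],"twist":[0,0,0],"grip":-1},{"translation":[0,0,20],"twist":[0,0,0],"grip":-1},{"translation":[0,0,4],"twist":[0,0,0],"grip":-1},{"translation":[0,0,0],"twist":[0,0,0],"grip":-1}]'
python3 -c "
from h import *
togo(W(-.059,.074),.103)"
```

```text
t: 10.3
tool_pos: [0.5012, 0.1125, 0.1598]
orientation: [2.479, 1.924, -0.001]
force: [0.9, 0.1, 0.7]
opening: 0.0008
t 10.3 tcp [0.5012 0.1125 0.1598] disp [-0.0533  0.0662] F [0.9 0.1 0.7] open 0.001
shift tool mm [ 7.8 -5.9 56.7] final-axes mm [ 7.8 -5.7 56.8] twist [ 0.003  0.003 -0.009]
```

```bash
python3 -m pendant '[{"translation":[5,-4,0],"twist":[0,0,-0.009],"grip":-1},{"translation":[3,-2,4],"twist":[0,0,0],"grip":-1},{"translation":[0,0,8],"twist":[0,0,0],"grip":-1},{"translation":[0,0,8],"twist":[0,0,0],"grip":-1},{"translation":[0,0,8],"twist":[0,0,0],"grip":-1},{"translation":[0,0,8],"twist":[0,0,0],"grip":-1},{"translation":[0,0,8],"twist":[0,0,0],"grip":-1},{"translation":[0,0,8],"twist":[0,0,0],"grip":-1},{"translation":[0,0,5],"twist":[0,0,0],"grip":-1},{"translation":[0,0,3],"twist":[0,0,0],"grip":-1}]'
python3 -c "
from h import *
togo(W(-.059,.074),.103)"
```

```text
t: 11.3
tool_pos: [0.5017, 0.1237, 0.101]
orientation: [2.467, 1.934, 0.015]
force: [-4.8, 3.0, 19.7]
opening: -0.0002
t 11.3 tcp [0.5017 0.1237 0.101 ] disp [-0.0555  0.0773] F [-4.8  3.  19.7] open -0.0
shift tool mm [-3.2 -3.4 -2.1] final-axes mm [-3.3 -3.5 -2. ] twist [ 0.011 -0.004  0.001]
```

```bash
python3 -m pendant '[{"translation":[0,0,-1],"twist":[0,0,0],"grip":-1},{"translation":[0,0,0],"twist":[0,0,0],"grip":-1},{"translation":[0,0,0],"twist":[0,0,0],"grip":-1},{"translation":[0,0,0],"twist":[0,0,0],"grip":-1},{"translation":[0,0,0],"twist":[0,0,0],"grip":-1},{"translation":[0,0,0],"twist":[0,0,0],"grip":-1},{"translation":[0,0,0],"twist":[0,0,0],"grip":-1},{"translation":[0,0,0],"twist":[0,0,0],"grip":-1},{"translation":[0,0,0],"twist":[0,0,0],"grip":-1},{"translation":[0,0,0],"twist":[0,0,0],"grip":-1}]'
python3 - <<'E'
from h import *
togo(W(-.06,.074),.103)
a,d,P=cloud('top');b,_,_=cloud('side')
A=cv2.resize(a[170:260,230:390],(720,405));B=cv2.resize(b[150:330,230:430],(0,0),fx=3,fy=3)
cv2.imwrite('pics/p3.png',cv2.resize(np.hstack([cv2.resize(A,(500,281),),cv2.resize(B[:,:],(300,281))]),(800,281))[...,::-1])
E
```

```text
t: 12.3
tool_pos: [0.5016, 0.1237, 0.1019]
orientation: [2.467, 1.934, 0.015]
force: [0.0, 2.7, 4.5]
opening: 0.0005
t 12.3 tcp [0.5016 0.1237 0.1019] disp [-0.0556  0.0772] F [0.  2.7 4.5] open 0.001
shift tool mm [-3.2 -4.4 -1.2] final-axes mm [-3.2 -4.4 -1.1] twist [ 0.011 -0.003  0.001]
```

View pics/p3.png

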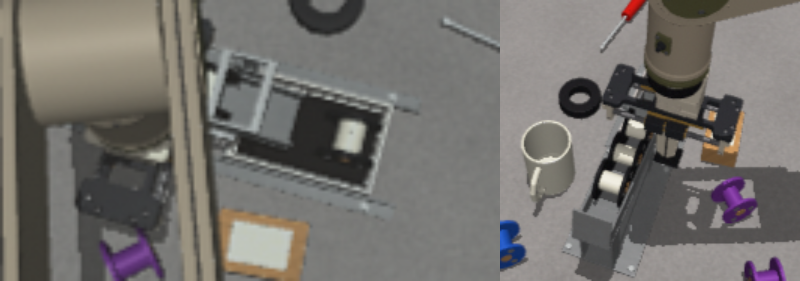

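The front reel (white core at 350,137 in the picture) is in the tray, and three reels are still in the lane. Next I'll let the lever up.

```bash
python3 -m pendant '[{"translation":[0,0,-6],"twist":[0,0,0],"grip":-1},{"translation":[0,0,-8],"twist":[0,0,0],"grip":-1},{"translation":[0,0,-8],"twist":[0,0,0],"grip":-1},{"translation":[0,0,-10],"twist":[0,0,0],"grip":-1},{"translation":[0,0,-15],"twist":[0,0,0],"grip":-1},{"translation":[0,0,-20],"twist":[0,0,0],"grip":-1},{"translation":[0,0,-25],"twist":[0,0,0],"grip":-1},{"translation":[0,0,-25],"twist":[0,0,0],"grip":-1},{"translation":[0,0,-20],"twist":[0,0,0],"grip":-1},{"translation":[0,0,0],"twist":[0,0,0],"grip":-1}]'
python3 -m pendant '[{"translation":[-20,-20,-5],"twist":[0,0,0],"grip":-1},{"translation":[-20,-20,0],"twist":[0,0,0],"grip":-1},{"translation":[-20,-20,0],"twist":[0,0,0],"grip":-1},{"translation":[-20,-20,0],"twist":[0,0,0],"grip":-1},{"translation":[-20,-20,0],"twist":[0,0,0],"grip":-1},{"translation":[-20,-20,0],"twist":[0,0,0],"grip":-1},{"translation":[-10,-10,0],"twist":[0,0,0],"grip":-1},{"translation":[0,0,0],"twist":[0,0,0],"grip":-1},{"translation":[0,0,0],"twist":[0,0,0],"grip":-1},{"translation":[0,0,0],"twist":[0,0,0],"grip":-1}]'
python3 - <<'E'
from h import *
togo(W(-.06,.07),.2)
for n in ['top','side']:
    im,d,P=cloud(n)
    w=(im.min(2)>165)&(P[...,2]>.03); D2=(P[...,:2]-O)@np.c_[ex,ey]; w&=(abs(D2[...,0])<.02)&(D2[...,1]>-.15)&(D2[...,1]<.25)
    k,l,st,c=cv2.connectedComponentsWithStats(w.astype(np.uint8))
    for j in range(1,k):
        if st[j,4]>12: print(n,'core',c[j].round(),st[j,4],np.median(D2[l==j],0).round(4),np.median(P[l==j][:,2]).round(4))
    z=P[...,2]; b=(im.max(2)<50)&(z>.09)&(z<.15)&(abs(D2[...,0]+.06)<.019)&(abs(D2[...,1]-.07)<.025)
    if b.any(): print(n,'pad',b.sum(),np.median(D2[b],0).round(4),np.median(z[b]).round(4))
    r=(z>.027)&(z<.036)&(abs(D2[...,0])<.05)&(D2[...,1]<-.06)&(D2[...,1]>-.25)
    if r.any(): print(n,'rim',r.sum(),np.percentile(D2[r],[1,99],axis=0).round(4))
    cv2.imwrite(f'pics/{n}4.png',cv2.resize(im[110:290,170:450],None,fx=2.8,fy=2.8)[...,::-1])
E
```

```text
t: 13.4
tool_pos: [0.4983, 0.1228, 0.2472]
orientation: [2.468, 1.934, 0.01]
force: [-0.1, 0.6, -0.2]
opening: 0.0005
t: 14.4
tool_pos: [0.3334, 0.0259, 0.2427]
orientation: [2.471, 1.939, 0.001]
force: [1.2, 0.3, 0.6]
opening: 0.0009
t 14.4 tcp [0.3334 0.0259 0.2427] disp [-0.1955 -0.058 ] F [1.2 0.3 0.6] open 0.001
shift tool mm [127.8 135.7  42.8] final-axes mm [128.  135.5  42.7] twist [ 0.001 -0.     0.002]
top core [272. 190.] 53 [0.0011 0.1197] 0.1208
top core [291. 196.] 50 [0.0013 0.0614] 0.1067
top core [310. 202.] 45 [0.0026 0.0023] 0.0942
top core [342. 213.] 49 [ 0.0007 -0.0998] 0.0455
top pad 134 [-0.0606  0.0681] 0.1343
top rim 97 [[-0.0484 -0.1335]
 [ 0.0459 -0.0613]]
side core [339. 202.] 46 [-0.0015 -0.0958] 0.0463
side core [319. 235.] 106 [0.0016 0.0688] 0.1063
side core [310. 252.] 120 [0.0016 0.1269] 0.1195
side pad 127 [-0.0601  0.0742] 0.1355
side rim 98 [[-0.0489 -0.1324]
 [ 0.0455 -0.0633]]
```

View pics/top4.png

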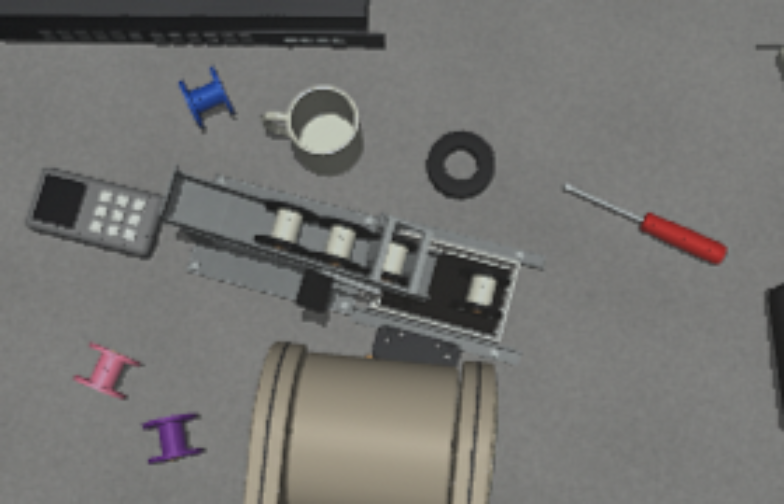

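View pics/side4.png

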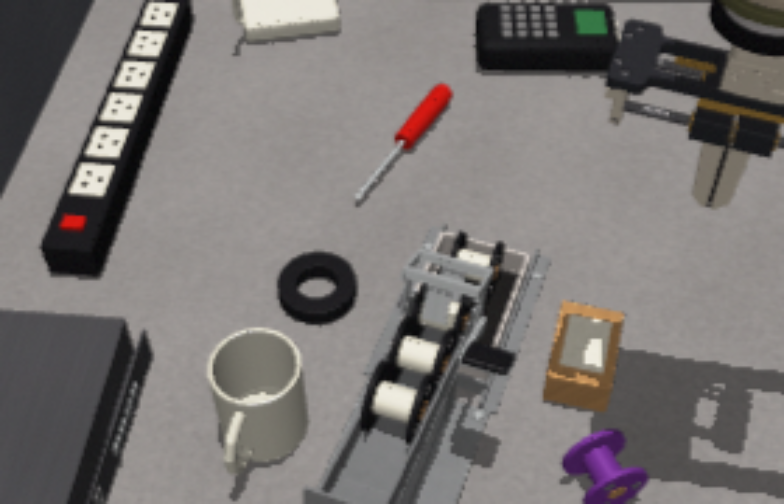

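The lever is up (pad back at z 0.134), the next reel is at the gate and reel 1 is in the tray. The tray's rim end reads y = -0.1335 against -0.130 at home, so the reel's impact may have nudged it out by a few mm. I'll check by touching it again, gently.

```bash
python3 -m pendant '[{"translation":[-16,20,0],"twist":[0,0,0],"grip":-1},{"translation":[-16,20,0],"twist":[0,0,0],"grip":-1},{"translation":[-16,20,0],"twist":[0,0,0],"grip":-1},{"translation":[-16,20,0],"twist":[0,0,0],"grip":-1},{"translation":[-16,20,0],"twist":[0,0,0],"grip":-1},{"translation":[-16,20,0],"twist":[0,0,0],"grip":-1},{"translation":[-16,20,0],"twist":[0,0,0],"grip":-1},{"translation":[-16,20,0],"twist":[0,0,0],"grip":-1},{"translation":[-16,20,0],"twist":[0,0,0],"grip":-1},{"translation":[0,5,0],"twist":[0,0,0],"grip":-1}]'
python3 -c "
from h import *
togo(W(0.001,-.18),.014)"
```

```text
t: 15.5
tool_pos: [0.4898, -0.1612, 0.2382]
orientation: [-2.458, -1.948, 0.001]
force: [-0.9, 0.5, 0.3]
opening: 0.0006
t 15.5 tcp [ 0.4898 -0.1612  0.2382] disp [ 0.0011 -0.2022] F [-0.9  0.5  0.3] open 0.001
shift tool mm [ 21.6   1.3 224.3] final-axes mm [ 2.220e+01 -1.000e-01  2.242e+02] twist [-0.005 -0.003  0.011]
```

```bash
python3 -m pendant '[{"translation":[0,0,30],"twist":[-0.005,-0.003,0.011],"grip":-1},{"translation":[0,0,30],"twist":[0,0,0],"grip":-1},{"translation":[0,0,30],"twist":[0,0,0],"grip":-1},{"translation":[0,0,30],"twist":[0,0,0],"grip":-1},{"translation":[0,0,30],"twist":[0,0,0],"grip":-1},{"translation":[0,0,30],"twist":[0,0,0],"grip":-1},{"translation":[0,0,20],"twist":[0,0,0],"grip":-1},{"translation":[0,0,10],"twist":[0,0,0],"grip":-1},{"translation":[0,0,5],"twist":[0,0,0],"grip":-1},{"translation":[0,0,0],"twist":[0,0,0],"grip":-1}]'
python3 -c "
from h import *
togo(W(0.001,-.15),.014)"
```

```text
t: 16.5
tool_pos: [0.4924, -0.1539, 0.0136]
orientation: [-2.465, -1.94, -0.0]
force: [0.1, 0.1, -0.3]
opening: 0.0007
t 16.5 tcp [ 0.4924 -0.1539  0.0136] disp [ 0.0019 -0.1945] F [ 0.1  0.1 -0.3] open 0.001
shift tool mm [44.5 -0.7 -0.3] final-axes mm [44.5 -0.9 -0.4] twist [-0.004 -0.003  0.005]
```

```bash
python3 -m pendant '[{"translation":[8,-1,0],"twist":[0,0,0.005],"grip":-1},{"translation":[8,0,0],"twist":[0,0,0],"grip":-1},{"translation":[8,0,0],"twist":[0,0,0],"grip":-1},{"translation":[8,0,0],"twist":[0,0,0],"grip":-1},{"translation":[6,0,0],"twist":[0,0,0],"grip":-1},{"translation":[4,0,0],"twist":[0,0,0],"grip":-1},{"translation":[2,0,0],"twist":[0,0,0],"grip":-1},{"translation":[1,0,0],"twist":[0,0,0],"grip":-1},{"translation":[0,0,0],"twist":[0,0,0],"grip":-1},{"translation":[0,0,0],"twist":[0,0,0],"grip":-1}]'
python3 -c "
from h import *
togo(W(0.001,-.1404),.014)"
python3 -m pendant '[{"translation":[1,0,0],"twist":[0,0,0],"grip":-1},{"translation":[1,0,0],"twist":[0,0,0],"grip":-1},{"translation":[1,0,0],"twist":[0,0,0],"grip":-1},{"translation":[1,0,0],"twist":[0,0,0],"grip":-1},{"translation":[0,0,0],"twist":[0,0,0],"grip":-1},{"translation":[0,0,0],"twist":[0,0,0],"grip":-1},{"translation":[0,0,0],"twist":[0,0,0],"grip":-1},{"translation":[0,0,0],"twist":[0,0,0],"grip":-1},{"translation":[0,0,0],"twist":[0,0,0],"grip":-1},{"translation":[0,0,0],"twist":[0,0,0],"grip":-1}]'
python3 -c "
from h import *
togo(W(0.001,-.1404),.014)"
```

```text
t: 17.5
tool_pos: [0.5071, -0.1064, 0.0188]
orientation: [2.471, 1.936, 0.007]
force: [-0.5, -0.5, -0.0]
opening: 0.0004
t 17.5 tcp [ 0.5071 -0.1064  0.0188] disp [ 0.0048 -0.1449] F [-0.5 -0.5 -0. ] open 0.0
shift tool mm [ 4.5 -3.8  4.8] final-axes mm [ 4.5 -3.8  4.8] twist [ 0.004 -0.002  0.   ]
t: 18.5
tool_pos: [0.5078, -0.1029, 0.0186]
orientation: [2.472, 1.935, 0.007]
force: [-0.0, 0.6, -0.1]
opening: 0.0006
t 18.5 tcp [ 0.5078 -0.1029  0.0186] disp [ 0.0046 -0.1413] F [-0.   0.6 -0.1] open 0.001
shift tool mm [ 0.9 -3.7  4.6] final-axes mm [ 0.9 -3.6  4.6] twist [ 0.004 -0.002 -0.001]
```

```bash
python3 -m pendant '[{"translation":[1,0,0],"twist":[0,0,0],"grip":-1},{"translation":[1,0,0],"twist":[0,0,0],"grip":-1},{"translation":[1,0,0],"twist":[0,0,0],"grip":-1},{"translation":[1,0,0],"twist":[0,0,0],"grip":-1},{"translation":[1,0,0],"twist":[0,0,0],"grip":-1},{"translation":[1,0,0],"twist":[0,0,0],"grip":-1},{"translation":[1,0,0],"twist":[0,0,0],"grip":-1},{"translation":[1,0,0],"twist":[0,0,0],"grip":-1},{"translation":[1,0,0],"twist":[0,0,0],"grip":-1},{"translation":[1,0,0],"twist":[0,0,0],"grip":-1}]'
python3 -c "
from h import *
togo(W(0.001,-.1404),.014)"
```

```text
t: 19.5
tool_pos: [0.5082, -0.1017, 0.0187]
orientation: [2.466, 1.929, -0.012]
force: [-1.7, -6.1, -0.6]
opening: 0.0003
t 19.5 tcp [ 0.5082 -0.1017  0.0187] disp [ 0.0048 -0.1401] F [-1.7 -6.1 -0.6] open 0.0
shift tool mm [-0.3 -3.8  4.7] final-axes mm [-0.3 -3.8  4.7] twist [ 0.004  0.013 -0.001]
```

The tray is still home: it meets the same stop at the same place (-0.140), with 6 N and no travel. Next I'll back off, rise and do a final check.

```bash
python3 -m pendant '[{"translation":[-5,0,0],"twist":[0,0.01,0],"grip":-1},{"translation":[-10,0,0],"twist":[0,0,0],"grip":-1},{"translation":[-15,0,0],"twist":[0,0,0],"grip":-1},{"translation":[-15,0,-5],"twist":[0,0,0],"grip":-1},{"translation":[-10,0,-30],"twist":[0,0,0],"grip":-1},{"translation":[0,0,-35],"twist":[0,0,0],"grip":-1},{"translation":[0,0,-35],"twist":[0,0,0],"grip":-1},{"translation":[0,0,-35],"twist":[0,0,0],"grip":-1},{"translation":[0,0,-35],"twist":[0,0,0],"grip":-1},{"translation":[0,0,0],"twist":[0,0,0],"grip":-1}]'
python3 -m pendant '[{"translation":[-20,0,0],"twist":[0,0,0],"grip":-1},{"translation":[-20,0,0],"twist":[0,0,0],"grip":-1},{"translation":[-20,0,0],"twist":[0,0,0],"grip":-1},{"translation":[-20,0,0],"twist":[0,0,0],"grip":-1},{"translation":[-20,0,0],"twist":[0,0,0],"grip":-1},{"translation":[-10,0,0],"twist":[0,0,0],"grip":-1},{"translation":[0,0,0],"twist":[0,0,0],"grip":-1},{"translation":[0,0,0],"twist":[0,0,0],"grip":-1},{"translation":[0,0,0],"twist":[0,0,0],"grip":-1},{"translation":[0,0,0],"twist":[0,0,0],"grip":-1}]'
python3 - <<'E'
from h import *
for n in ['top','side']:
    im,d,P=cloud(n)
    w=(im.min(2)>165)&(P[...,2]>.03); D2=(P[...,:2]-O)@np.c_[ex,ey]; w&=(abs(D2[...,0])<.02)&(D2[...,1]>-.15)&(D2[...,1]<.25)
    k,l,st,c=cv2.connectedComponentsWithStats(w.astype(np.uint8))
    for j in range(1,k):
        if st[j,4]>12: print(n,'core',c[j].round(),np.median(D2[l==j],0).round(4),np.median(P[l==j][:,2]).round(4))
    z=P[...,2]; b=(im.max(2)<50)&(z>.09)&(z<.15)&(abs(D2[...,0]+.06)<.019)&(abs(D2[...,1]-.07)<.025)
    if b.any(): print(n,'pad',np.median(D2[b],0).round(4),np.median(z[b]).round(4))
    r=(z>.027)&(z<.036)&(abs(D2[...,0])<.05)&(D2[...,1]<-.06)&(D2[...,1]>-.25)
    if r.any(): print(n,'rim',r.sum(),np.percentile(D2[r],[1,99],axis=0).round(4))
    # bystanders: colour change vs start over the bench region
    d0=np.abs(im.astype(int)-np.load(f'{n}0.npz')['im'].astype(int)).max(2)>60
    k,l,st,c=cv2.connectedComponentsWithStats(d0.astype(np.uint8))
    print(n,'changed',[(c[j].round().tolist(),int(st[j,4])) for j in range(1,k) if st[j,4]>25])
s=robot.read_state();print(s['t'],s['tool_pos'].round(3),s['force'].round(1))
E
```

```text
t: 20.5
tool_pos: [0.4907, -0.16, 0.1986]
orientation: [-2.475, -1.933, -0.002]
force: [0.2, 0.3, 1.0]
opening: 0.0005
t: 21.5
tool_pos: [0.462, -0.2701, 0.1953]
orientation: [-2.471, -1.932, -0.008]
force: [0.1, 0.2, 0.7]
opening: 0.0001
top core [272. 190.] [0.0008 0.1203] 0.1198
top core [291. 196.] [0.0015 0.0617] 0.1068
top core [310. 202.] [0.0009 0.0019] 0.0946
top core [341. 213.] [ 0.0006 -0.0978] 0.0449
top pad [-0.0602  0.0683] 0.1336
top rim 99 [[-0.0482 -0.1322]
 [ 0.0455 -0.0612]]
top changed [([414.0, 218.0], 841), ([251.0, 188.0], 121), ([496.0, 203.0], 607), ([513.0, 197.0], 27), ([325.0, 213.0], 255), ([360.0, 220.0], 538), ([438.0, 220.0], 230), ([504.0, 228.0], 391), ([341.0, 213.0], 85), ([468.0, 214.0], 89), ([376.0, 222.0], 28), ([483.0, 238.0], 178), ([428.0, 248.0], 448), ([467.0, 254.0], 110), ([478.0, 260.0], 45), ([454.0, 279.0], 497), ([359.0, 306.0], 251), ([400.0, 285.0], 76), ([462.0, 298.0], 57), ([453.0, 301.0], 57), ([438.0, 303.0], 66), ([531.0, 345.0], 5761), ([383.0, 341.0], 3857), ([437.0, 312.0], 45), ([634.0, 350.0], 96), ([249.0, 380.0], 1644
[... 501 characters left out ...]
99), ([608.0, 66.0], 1669), ([441.0, 40.0], 75), ([376.0, 39.0], 194), ([374.0, 55.0], 340), ([631.0, 66.0], 235), ([346.0, 67.0], 305), ([430.0, 67.0], 92), ([387.0, 78.0], 327), ([621.0, 83.0], 174), ([366.0, 87.0], 190), ([633.0, 101.0], 146), ([611.0, 98.0], 119), ([623.0, 99.0], 37), ([622.0, 112.0], 80), ([570.0, 161.0], 37), ([619.0, 153.0], 193), ([402.0, 199.0], 3426), ([586.0, 167.0], 678), ([344.0, 195.0], 406), ([631.0, 196.0], 212), ([620.0, 207.0], 204), ([596.0, 229.0], 760), ([346.0, 223.0], 98), ([460.0, 269.0], 433), ([566.0, 261.0], 191), ([302.0, 271.0], 314), ([541.0, 276.0], 230), ([292.0, 279.0], 26), ([510.0, 303.0], 2634)]
21.6 [ 0.462 -0.27   0.195] [-0.5 -0.9 -1.2]
```

All good; the bench changes are the arm, its shadow, the tray and the reels.

```bash
python3 -c "
from plant import robot
print(robot.close_job())"
```

```text
the job is handed in; nothing more can be done
None
```

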